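# Close the pin tin in the lever press and hold it up

## Robot

A 6-joint arm with a two-finger parallel gripper is mounted at the origin on the work surface. World frame = base frame: x ahead of the robot, y to its left, z up, the work surface at z = 0. Lengths are in mm, angles in rad, forces in N, time in s.
With the tool pointing down it reaches from about 350 to 875 mm from the base axis. Payload 4.2 kg.
Tool frame: the origin (TCP) lies at the very end of the fingers, on their centre line; the grasp point (between the pads) lies 19 mm behind it (arm.tcp_to_grasp is the x of the grasp point in the tool frame, in mm); x points along the fingers, z is the direction in which the jaws open and shut, and the axes are right-handed (so a half turn about x gives the same grasp; the last joint's range is limited). The gripper opens to 85 mm and grips with 20 to 120 N. Pads are 22 mm wide; open, the fingers measure 114 mm over their backs; the gripper's body (76 mm by 85 mm) begins 54 mm behind the grasp point. The pads swing forward as they close: fully open they stand 13 mm farther back than shut.
Start: joints at [-0.979, 0.385, 0.008, 0, -1.194, -0.259], TCP at [204.197, -590.68, 231.312] pointing down, gripper open.
Joint ranges: [-3.14, 3.14], [-1.21, 2.06], [-1.07, 1.41], [-3.16, 2.05], [-2.99, -0.16], [-3.1, 3.1]. Speed limits (rad/s): [2.79, 2.79, 3.14, 3.14, 3.14, 3.14].

## Interface

Orientations are given as a unit quaternion [x, y, z, w].
In Python, from bench import status, get_image, job, arm gives the robot as it stands.
- The arm moves only by the tool apply_moves, never from a script. Its argument "targets" is text: rows parted by semicolons, each of 5 numbers parted by spaces: the shift along the tool's x, y, z in mm, then the turn about the tool's x in degrees, then the gripper's target within -1 to 1 (shut at 1, half-way at 0, fully open at -1). In form: dx dy dz spin hand; .... A call has 1 to 10 rows; each row is the pose to reach, as a shift and turn from the pose commanded when the call began, along the tool's axes at that moment; what a row does not reach only later rows make up. A row lasts 1/12 s, in which the tool goes at most 41.7 mm and 7.16 degrees, less where a joint would pass 70% of its speed; a pose out of reach is approached as far as the arm can. A call with a gripper value outside its range is refused whole. The fingers move at their own pace and stop on an object; the grip force is fixed at half the most. Time passes only in rows, so rows that repeat a pose let the fingers close. It gives the time, the measured TCP pose, the force and the opening at its end, in the units of the state.
- status.read_state(): the state, without advancing time (a new reading comes with each control period).
- get_image(name): name is "side" or "top" or "wrist"; returns a dict with "img" (400x640x3 uint8, red, green, blue), "mtx" (3x3 intrinsics, pixels), "world_from_camera" (4x4, takes a point from camera to world coordinates). Camera axes: x right, y down, z forward; pixel columns grow to the right and rows downward; lengths in mm; the calibration is good to about 2 mm. A picture is of the moment at which its call begins. There is no depth.
- job.job_done(): hands the job in, once; it reports no verdict.
The state is a dict: "clock": time; "joints": joint angles; "joint_vel": joint speeds; "joint_efforts": joint torques, N m; "position": TCP position; "ee_rot": TCP orientation; "contact_force": force on the tool from outside, world axes, zero at the start; "wrist_torque": the same for the moment, N m; "gripper_width": finger opening in mm.
Only numpy, scipy, OpenCV 4.12 (cv2) and the standard library are available. Lean on these libraries where they do the work, as an engineer would, in place of code of your own. Each camera call takes 0.05 s, during which the arm holds its last target.

## Task

The lid of the pin tin standing in the little hand press is only resting in its mouth: swing the press's sprung lever all the way down to its stop so that the lid is pushed fully home, and let the lever come back up. Then lift the tin straight out of the press, keeping it level all the way so the pins do not tumble, and hold it still and level about 10 cm or more above the press's base plate so that I can stick a label round it. Finish while holding it up, do not set it down, and leave the drawer cube, cup and dryer ball alone.

Things in the scene. Friction and masses are not known exactly. Their poses are not given: they have to be found in the camera images.
- press: Grey hand press, fixed. Origin on the counter under its base plate (20 mm thick, x -170 to 130, y -65 to 65 mm). Tin stands on the plate at x = -30, y = 0 inside a rim (62 mm inside, 74 mm outside diameter, 4 mm high). Two cheeks at x = 55 to 95, y within 28 mm, 118 mm above the counter, carry the lever's hinge (axis along y, at x = 75, height 99 mm). Its -x end roughly faces the robot
- lever (a joint): angle of the press's lever (rad): 0 = upright, at rest; 1.57 = swung over to the press's -x until level, at its stop, its rubber pad pressing the lid home. A spring returns it to 0 when released. Push needed at the handle: about 1 N rising to 4 N, and 5 N more over the last 0.07 rad as the lid goes in
- lever_grip (a point): middle of the lever's handle: a level round white plastic bar, 16 mm diameter, 80 mm long, sticking out sideways from the lever along the press's +y, 190 mm from the hinge axis. The lever is a steel bar 14 x 22 mm, 203 mm long; its side face is 44 mm from this point, the handle's free end 36 mm the other way. Height over the counter: 289 mm at rest, 99 mm at the stop
- lever_hinge (a point): fixed point on the lever's hinge axis, abreast of the handle's middle, which circles round it at 190 mm radius in the press's x-z plane; at rest the handle is straight above it
- tin: round stainless steel pin tin with straight sides, 56 mm diameter; origin at the centre of its underside, z up along its axis. The can is 58 mm high; on it the lid, a 4 mm thick disc of the same diameter. 62 mm high overall with the lid home, up to 68 mm before. About 0.25 kg; starts standing on the press's base plate, 20 mm above the counter
- lid (a joint): how far the tin's lid has been pushed in (m): 0 = standing 6 mm proud, 0.006 = fully home. It slides stiffly (8 N) and stays where it is
- cube: black plastic drawer cube, 180 mm each way, one drawer with a knob on the side facing the robot; fixed, origin at the centre of its underside. Bystander
- cup: mint ceramic cup, 76 mm across the rim, 88 mm high, origin at the centre of its underside. Bystander
- ball: purple silicone dryer ball with nubs, 68 mm diameter, origin at its underside. Bystander
- cube_drawer0 (a joint): how far the cube's drawer is pulled out (m), 0 = shut
Not all that is in view belongs to the job. What is shaped like the tin but red or yellow is not meant.

How it is judged (in metres and radians):
On the way, in this order (a step that is already met when the one before it is completed fails the run):
1. the lever is swung down to its stop and the lid is home (value of joint lever above 1.52 rad and value of joint lid above 0.005 m and z of tin in the frame of press below 0.024 m), for 0.1 s.
2. the lever is back up at rest, with the tin still standing in the press (value of joint lever below 0.12 rad and z of tin in the frame of press below 0.03 m), for 0.1 s.
3. the tin is lifted well clear of the press (z of tin in the frame of press above 0.1 m), for 0.2 s.
At the end, for the whole second after the job is handed in: Tin held in the fingers, underside over 85 mm above the base plate (105 mm above the counter), within 0.12 rad of level, still (under 20 mm/s, 0.15 rad/s), touching nothing but the gripper; lid home within 1 mm; lever within 0.12 rad of rest (z of tin in the frame of press above 0.105 m and angle between tin's own z axis and vertical below 0.12 rad and linear speed of tin below 0.02 m/s and angular speed of tin below 0.15 rad/s and contact force between tin and the fingers above 1 N and contact force between tin and press below 0.1 N and contact force between tin and cube below 0.1 N and contact force between tin and cup below 0.1 N and contact force between tin and ball below 0.1 N and value of joint lid above 0.005 m and value of joint lever below 0.12 rad); the arm keeps its last pose, push and grip.
It fails at once if the tin is tipped by more than 0.35 rad (angle between tin's own z axis and vertical above 0.35 rad).
It fails at once if the cup, the dryer ball or the cube's drawer is disturbed (distance of cup from where it was at the start of the episode above 0.02 m or distance of ball from where it was at the start of the episode above 0.03 m or value of joint cube_drawer0 above 0.03 m).
It also fails if it takes over 64 s, if anything falls off the work surface, if the arm or the gripper's body presses on something with over 40 N, if the wrist force passes 120 N, or if a joint passes its speed limit or range.

## Working session

There is one attempt and no reset: what is moved stays moved. The work goes in short steps, Python scripts to look and compute and a tool call to move; the robot and the scene stay as the last step left them, time stands still between calls to the robot, and variables do not carry over. Pictures are saved under pics/ and viewed, and the job is handed in when it is done.

Besides the shell and the picture viewer there is one more tool, called after ">>>" as name(argument=value, ...) on one line, values as JSON. apply_moves: Moves the arm, as the interface text tells. Its arguments: {"type":"object","properties":{"targets":{"type":"string"}},"required":["targets"]}

```bash
mkdir -p pics; ls; python3 - <<'E'
from bench import status,get_image,arm
import cv2
print(status.read_state()); print([a for a in dir(arm) if a[0]!='_'])
for n in("side","top","wrist"):
    d=get_image(n); cv2.imwrite(f"pics/{n}0.png",d["img"][:,:,::-1]); print(n,d["mtx"].round(1).tolist(),d["world_from_camera"].round(3).tolist())
E
```

```text
pics
{'clock': 0.0, 'joints': array([-9.79406537e-01,  3.85550134e-01,  6.60584679e-03, -5.18338783e-04,
       -1.19399947e+00, -2.58613179e-01]), 'joint_vel': array([ 4.83353681e-06,  4.15100967e-05,  5.63785709e-04, -3.00015468e-04,
        2.56548772e-04,  2.64314094e-03]), 'joint_efforts': array([ 4.77900212e-04, -3.92293525e+01,  1.88400525e+01,  4.18601856e+00,
       -4.64025172e-03,  3.90883017e-06]), 'position': array([ 204.00102142, -590.13865314,  230.21477674]), 'ee_rot': array([-0.57521553,  0.40991156,  0.5765163 ,  0.41076582]), 'contact_force': array([-0.11049015, -0.04010153,  0.74023497]), 'wrist_torque': array([-0.04043233, -0.00779717,  0.01919692]), 'gripper_width': 85.8211022179515}
['IKError', 'tcp_to_grasp']
side [[471.5, 0.0, 323.5], [0.0, 471.5, 202.4], [0.0, 0.0, 1.0]] [[-0.97, -0.19, 0.152, 309.749], [-0.243, 0.751, -0.614, 1028.012], [0.003, -0.632, -0.775, 1457.935], [0.0, 0.0, 0.0, 1.0]]
top [[514.4, 0.0, 326.6], [0.0, 514.4, 196.2], [0.0, 0.0, 1.0]] [[0.022, -0.989, 0.148, 313.844], [-1.0, -0.019, 0.021, -8.129], [-0.018, -0.149, -0.989, 1860.407], [0.0, 0.0, 0.0, 1.0]]
wrist [[329.6, 0.0, 319.4], [0.0, 329.6, 202.6], [0.0, 0.0, 1.0]] [[-0.327, 0.893, 0.309, 123.79], [0.945, 0.308, 0.108, -618.83], [0.001, 0.328, -0.945, 373.512], [0.0, 0.0, 0.0, 1.0]]
```

View pics/side0.png

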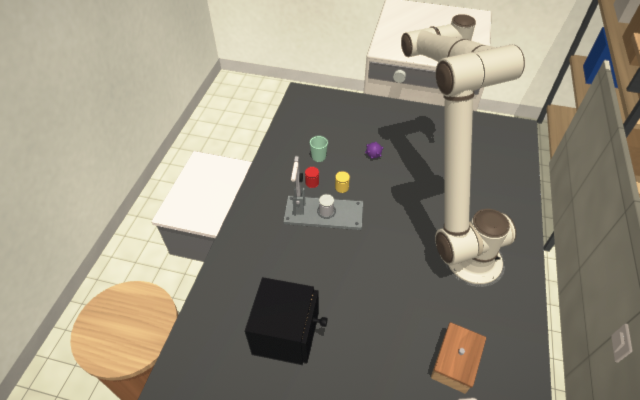

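View pics/top0.png

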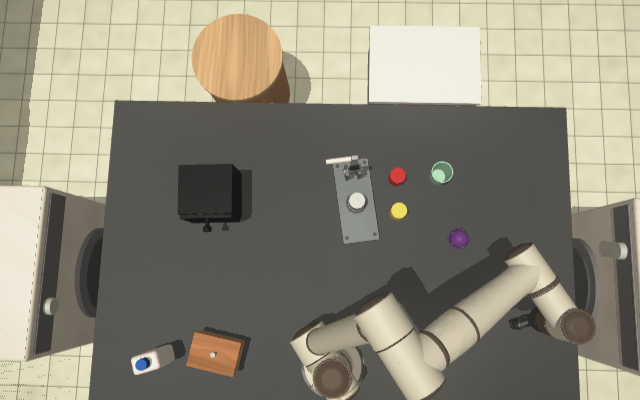

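View pics/wrist0.png

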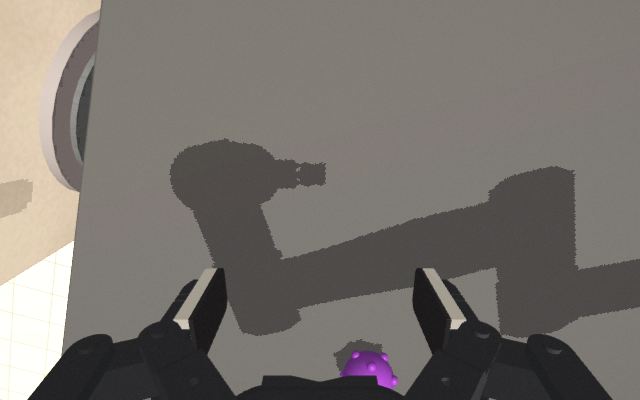

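Candidates: grey tin in the press (top 357,201; side 326,205), yellow decoy (top 399,211), red decoy (top 398,176). I choose the grey one in the press. Next I'll crop close and measure.

```bash
cat > h.py <<'E'
import numpy as np, cv2
from bench import status,get_image,arm
from scipy.spatial.transform import Rotation as R
def ray(d,u,v):
    T=d["world_from_camera"]; p=cv2.undistortPoints(np.array([[[u,v]]],float),d["mtx"],None)[0,0]
    return T[:3,3], T[:3,:3]@np.array([p[0],p[1],1])
def plane(d,u,v,z):
    o,r=ray(d,u,v); return o+r*(z-o[2])/r[2]
def proj(d,P):
    T=np.linalg.inv(d["world_from_camera"]); r,_=cv2.Rodrigues(T[:3,:3])
    return cv2.projectPoints(np.array(P,float).reshape(-1,1,3),r,T[:3,3],d["mtx"],None)[0][:,0]
def tri(d1,p1,d2,p2):
    a,r=ray(d1,*p1);b,s=ray(d2,*p2)
    t=np.linalg.lstsq(np.c_[r,-s],b-a,rcond=None)[0]; A=a+r*t[0];B=b+s*t[1]
    return (A+B)/2,np.linalg.norm(A-B)
E
python3 - <<'E'
from h import *
for n,(x,y) in dict(top=(310,140),side=(270,140)).items():
    d=get_image(n); c=d["img"][y:y+115,x:x+115]
    cv2.imwrite(f"pics/{n}c.png",cv2.resize(c,(600,600) if 0 else (575,575),interpolation=cv2.INTER_CUBIC)[:,:,::-1])
E
```

```text
(no output)
```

View pics/topc.png

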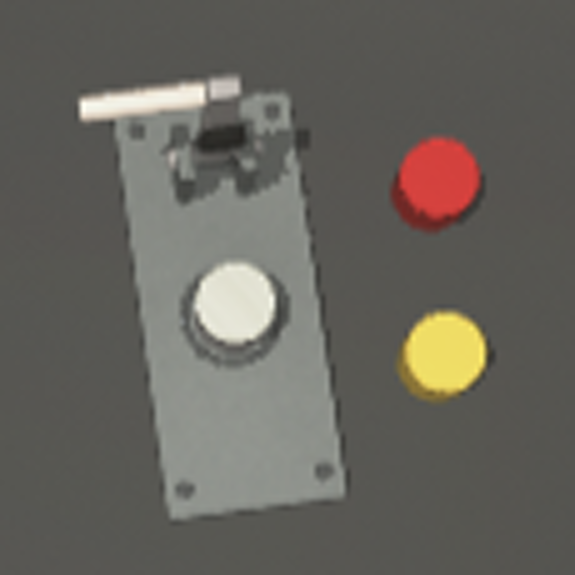

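View pics/sidec.png

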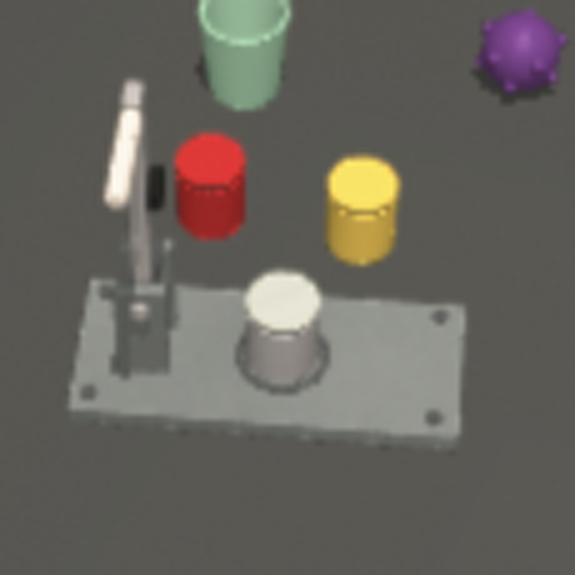

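The crops show the grey-white lid disc at crop (235,303) top and (283,300) side, inside the press's rim. The white handle runs from (82,108) to (205,95) in the top crop. Its lever stands upright at the far end.

```bash
python3 - <<'E'
from h import *
t=get_image("top");s=get_image("side")
T=lambda u,v:(310+u/5-.4,140+v/5-.4); S=lambda u,v:(270+u/5-.4,140+v/5-.4)
ct=np.array([plane(t,*T(*p),20) for p in[(118,118),(287,94),(345,496),(170,519)]])
cs=np.array([plane(s,*S(*p),20) for p in[(70,410),(92,282),(465,305),(460,432)]])
print(ct.round(0).tolist(),cs.round(0).tolist())
for c in(ct,):
    print([np.linalg.norm(c[i]-c[(i+1)%4]).round(1) for i in range(4)]); m=c.mean(0)
    ax=(c[0]+c[1]-c[2]-c[3]); print("mid",m, "yaw",np.degrees(np.arctan2(ax[1],ax[0])))
print("side",[np.linalg.norm(cs[i]-cs[(i+1)%4]).round(1) for i in range(4)],cs.mean(0),)
print("lid top@88",plane(t,*T(235,303),88),"side@88",plane(s,*S(283,300),88))
print("tri lid",tri(t,T(235,303),s,S(283,300)))
print("handle mid",tri(t,T(143,101),s,S(125,156)), plane(t,*T(143,101),289),plane(s,*S(125,156),289))
a=plane(t,*T(82,108),289);b=plane(t,*T(205,95),289);print(a,b,np.linalg.norm(a-b),np.degrees(np.arctan2(*(a-b)[1::-1])))
# colour mask lid
for n,d,(x,y) in(("t",t,(345,190)),("s",s,(315,190))):
    im=d["img"][y:y+25,x:x+27].astype(int); m=(im.min(2)>195).astype(np.uint8)
    M=cv2.moments(m,True); c=(x+M["m10"]/M["m00"],y+M["m01"]/M["m00"]);print(n,M["m00"],c,plane(d,*c,88))
# predicted
yaw=np.arctan2(*( (ct[0]+ct[1]-ct[2]-ct[3])[1::-1]))
Z=R.from_euler('z',yaw); o=ct.mean(0)-Z.apply([-20,0,20]); print("origin",o,"tin",o+Z.apply([-30,0,0]),"grip",o+Z.apply([75,51,289]))
E
```

```text
[[712.0, 10.0, 20.0], [733.0, -113.0, 20.0], [440.0, -157.0, 20.0], [421.0, -33.0, 20.0]] [[716.0, 18.0, 20.0], [736.0, -108.0, 20.0], [444.0, -158.0, 20.0], [424.0, -34.0, 20.0]]
[np.float64(124.7), np.float64(295.9), np.float64(125.9), np.float64(294.6)]
mid [576.51772564 -73.0955671   20.        ] yaw 8.513039826512568
side [np.float64(127.7), np.float64(296.5), np.float64(124.8), np.float64(296.7)] [579.88043721 -70.42708768  20.        ]
lid top@88 [567.83804832 -74.37914356  88.        ] side@88 [571.50172355 -72.57102303  88.        ]
tri lid (array([570.05582348, -74.36152874,  85.65443833]), np.float64(3.7323387717501992))
handle mid (array([666.24648629,  -7.69298769, 288.69347446]), np.float64(1.7399957819084193)) [665.2900558   -7.77136825 289.        ] [667.05617915  -7.510724   289.        ]
[660.13594937  30.2148395  289.        ] [669.81677419 -46.38862694 289.        ] 77.2127543762783 97.20261830467317
t 175.0 (356.7257142857143, 200.02285714285713) [568.46872894 -74.80741256  88.        ]
s 115.0 (326.1565217391304, 199.72173913043477) [571.51783743 -71.95344845  88.        ]
origin [596.2973696  -70.13487719   0.        ] tin [566.62790366 -74.57591205   0.        ] grip [662.9212752   -8.59419794 289.        ]
```

```bash
cat >> h.py <<'E'
YAW=np.radians(8.8); PX=np.array([np.cos(YAW),np.sin(YAW),0]); PY=np.array([-PX[1],PX[0],0])
GRIP=np.array([666,-8,289.]); HINGE=np.array([666,-8,99.]); TIN=np.array([569.5,-73.5,20.])
def st():
    s=status.read_state(); M=R.from_quat(s["ee_rot"]).as_matrix()
    return s,s["position"],M
def go(tcp,jaw):
    "tool-axis shift and spin to reach"
    s,p,M=st(); d=M.T@(np.array(tcp)-p)
    z=M.T@jaw; a=np.degrees(np.arctan2(-z[1],z[2])) ; 
    print("t",s["clock"],"shift",d.round(1),"spin",a.round(1),"or",((a+180+180)%360-180).round(1),"F",s["contact_force"].round(1),"w",s["gripper_width"].round(1),"j",s["joints"].round(2))
E
python3 - <<'E'
from h import *
s,p,M=st(); print(p,M.round(3).tolist())
go(GRIP+[0,0,90],PX); go(GRIP+[0,0,-19],PX); go(TIN+[0,0,150],PY)
E
```

```text
[ 204.17424828 -590.55475341  231.0426668 ] [[-0.0, -0.945, -0.327], [0.0, -0.327, 0.945], [-1.0, 0.0, 0.001]]Traceback (most recent call last):
  File "<stdin>", line 3, in <module>
  File "h.py", line 25, in go
    print("t",s["clock"],"shift",d.round(1),"spin",a.round(1),"or",((a+180+180)%360-180).round(1),"F",s["contact_force"].round(1),"w",s["gripper_width"].round(1),"j",s["joints"].round(2))
                                                                                                                                      ^^^^^^^^^^^^^^^^^^^^^^^^
AttributeError: 'float' object has no attribute 'round'
```

```bash
sed -i 's/s\["clock"\]/round(s["clock"],2)/; s/s\["gripper_width"\].round(1)/round(float(s["gripper_width"]),1)/' h.py
python3 - <<'E'
from h import *
s,p,M=st()
go(GRIP+[0,0,90],PX); go(GRIP+[0,0,-19],PX); go(TIN+[0,0,150],PY)
E
```

```text
t 0.35 shift [-147.8 -626.8  399.8] spin 100.3 or -79.7 F [1.2 0.1 0.3] w 85.8 j [-0.98  0.38  0.01 -0.   -1.19 -0.26]
t 0.35 shift [ -38.8 -626.8  399.8] spin 100.3 or -79.7 F [1.2 0.1 0.3] w 85.8 j [-0.98  0.38  0.01 -0.   -1.19 -0.26]
t 0.35 shift [  61.2 -514.2  369.3] spin 10.3 or -169.7 F [1.2 0.1 0.3] w 85.8 j [-0.98  0.38  0.01 -0.   -1.19 -0.26]
```

>>> apply_moves(targets="-40 0 0 0 -1; -80 0 0 0 -1; -120 0 0 -7 -1; -148 -30 20 -14 -1; -148 -65 42 -21 -1; -148 -100 64 -28 -1; -148 -135 86 -35 -1; -148 -170 108 -42 -1; -148 -205 130 -49 -1; -148 -240 152 -56 -1")

```text
clock: 1.18
position: [381.3, -367.8, 379.6]
ee_rot: [0.702, -0.09, -0.701, -0.09]
contact_force: [0.0, -0.6, 0.8]
gripper_width: 85.7
```

```bash
python3 - <<'E'
from h import *
go(GRIP+[0,0,90],PX)
E
```

```text
t 1.18 shift [   0.7 -419.9 -184.9] spin 156.6 or -23.4 F [ 0.  -0.6  0.8] w 85.7 j [-0.46  0.15  0.05 -0.   -1.47  0.21]
```

>>> apply_moves(targets="0 -38 -16 -7 -1; 0 -76 -33 -14 -1; 0 -114 -50 -21 -1; 0 -152 -67 -23.4 -1; 0 -190 -84 -23.4 -1; 0 -228 -101 -23.4 -1; 0 -266 -118 -23.4 -1; 0 -304 -134 -23.4 -1; 0 -342 -151 -23.4 -1; 0 -380 -168 -23.4 -1")

```text
clock: 2.02
position: [641.6, -43.8, 379.6]
ee_rot: [0.705, 0.052, -0.705, 0.052]
contact_force: [0.1, -0.9, -0.1]
gripper_width: 85.2
```

```bash
python3 - <<'E'
from h import *
go(GRIP+[0,0,90],PX)
E
```

```text
t 2.02 shift [  0.6 -31.8 -29.4] spin 179.7 or -0.3 F [ 0.1 -0.9 -0.1] w 85.2 j [ 0.18  0.36  0.34  0.   -1.54 -0.03]
```

>>> apply_moves(targets="0 -32 -29 0 -1; 0 -32 -29 0 -1; 0 -32 -29 0 -1;0 -32 -29 0 -1")

```text
clock: 2.35
position: [664.8, -9.6, 378.9]
ee_rot: [-0.705, -0.052, 0.705, -0.053]
contact_force: [0.4, -1.7, 0.3]
gripper_width: 85.5
```

```bash
python3 - <<'E'
from h import *
go(GRIP+[0,0,90],PX)
for n in("wrist","side"):
    d=get_image(n); print(proj(d,[GRIP,GRIP+40*PY,GRIP-40*PY,TIN+[0,0,68]]).round(0).tolist())
    cv2.imwrite(f"pics/{n}1.png",d["img"][:,:,::-1])
E
```

```text
t 2.35 shift [-0.1 -1.4 -1.4] spin 179.7 or -0.3 F [ 0.4 -1.7  0.3] w 85.5 j [ 0.23  0.41  0.4   0.   -1.57 -0.08]
[[317.0, 210.0], [317.0, 258.0], [316.0, 158.0], [400.0, 119.0]]
[[295.0, 171.0], [293.0, 180.0], [296.0, 162.0], [327.0, 200.0]]
```

View pics/wrist1.png

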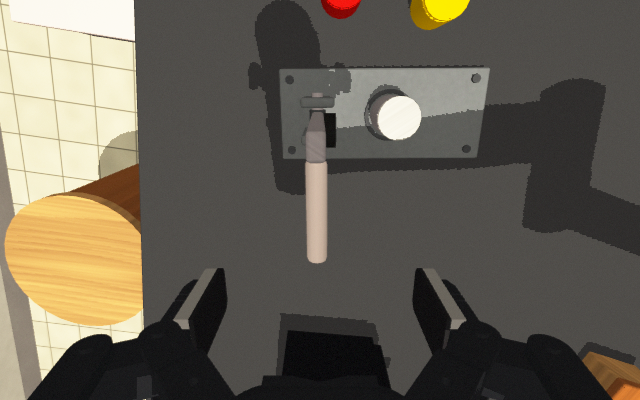

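The wrist view shows the handle at column 316, rows 162–263 (predicted 317, 158–258), and the lid at (400,118) (predicted 400,119). The poses agree within about 3 mm, so I descend on the handle.

>>> apply_moves(targets="30 -3 -1 0 -1; 60 -3 -1 0 -1; 85 -3 -1 0 -1; 100 -3 -1 0 -1; 108 -3 -1 0 -1; 108 -3 -1 0 -1;108 -3 -1 0 -1")

```text
clock: 3.03
position: [665.5, -7.6, 272.7]
ee_rot: [0.706, 0.052, -0.705, 0.052]
contact_force: [-0.1, 0.3, 0.5]
gripper_width: 85.1
```

```bash
python3 - <<'E'
from h import *
go(GRIP+[0,0,-19],PX)
d=get_image("wrist")
cv2.imwrite(f"pics/wrist2.png",d["img"][:,:,::-1])
E
```

```text
t 3.03 shift [ 2.7  0.4 -0.4] spin 179.6 or -0.4 F [-0.1  0.3  0.5] w 85.1 j [ 0.23  0.43  0.18  0.   -1.32 -0.08]
```

View pics/wrist2.png

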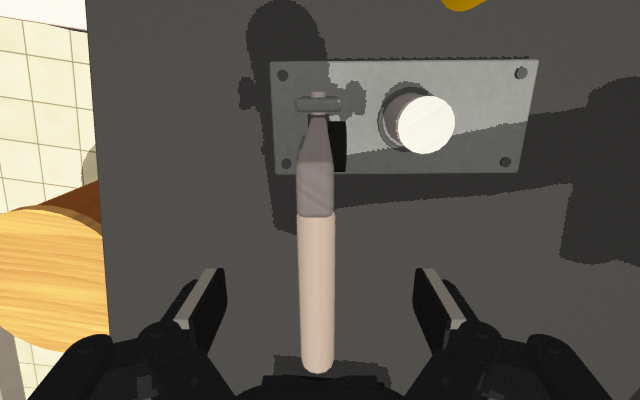

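>>> apply_moves(targets="1 0 0 0 0.3; 1 0 0 0 0.6; 1 0 0 0 1; 1 0 0 0 1; 1 0 0 0 1; 1 0 0 0 1; 1 0 0 0 1; 1 0 0 0 1; 1 0 0 0 1; 1 0 0 0 1")

```text
clock: 3.92
position: [665.8, -6.6, 270.7]
ee_rot: [0.706, 0.052, -0.705, 0.052]
contact_force: [0.3, 0.2, 1.4]
gripper_width: 14.6
```

```bash
python3 - <<'E'
from h import *
go(GRIP+[0,0,-19],PX)
s,p,M=st(); print(p,M.round(3).tolist(),s["wrist_torque"])
print([(int(a),round(190*(1-np.cos(np.radians(a))),1),round(190*np.sin(np.radians(a)),1)) for a in np.arange(9,91,9)])
E
```

```text
t 3.92 shift [ 0.7  1.5 -0. ] spin 179.7 or -0.3 F [0.3 0.2 1.4] w 14.6 j [ 0.23  0.43  0.18  0.   -1.32 -0.08]
[665.77210558  -6.56669691 270.71132376] [[0.001, 0.148, -0.989], [0.0, -0.989, -0.148], [-1.0, 0.0, -0.001]] [ 0.11399255 -0.35424026  0.02044404]
[(9, np.float64(2.3), np.float64(29.7)), (18, np.float64(9.3), np.float64(58.7)), (27, np.float64(20.7), np.float64(86.3)), (36, np.float64(36.3), np.float64(111.7)), (45, np.float64(55.6), np.float64(134.4)), (54, np.float64(78.3), np.float64(153.7)), (63, np.float64(103.7), np.float64(169.3)), (72, np.float64(131.3), np.float64(180.7)), (81, np.float64(160.3), np.float64(187.7)), (90, np.float64(190.0), np.float64(190.0))]
```

Gripped. Now I swing along the arc; tool +z is the press's −x.

>>> apply_moves(targets="0.6 0 15 0 1; 2.3 0 29.7 0 1; 5.3 0 44.4 0 1; 9.3 0 58.7 0 1; 14.5 0 72.7 0 1; 20.7 0 86.3 0 1; 28.1 0 99.3 0 1; 36.3 0 111.7 0 1; 45.5 0 123.5 0 1; 55.6 0 134.4 0 1")

```text
clock: 4.75
position: [535.8, -26.8, 216.6]
ee_rot: [0.709, 0.052, -0.701, 0.053]
contact_force: [7.5, -3.2, 0.9]
gripper_width: 14.1
```

```bash
python3 - <<'E'
from h import *
s,p,M=st(); print(p,s["contact_force"].round(1),s["wrist_torque"].round(2),s["gripper_width"])
a=np.radians(45); print(HINGE+190*(-np.sin(a)*PX+[0,0,np.cos(a)])-[0,0,19])
d=get_image("side")
cv2.imwrite(f"pics/side3.png",cv2.resize(d["img"][120:260,230:430],(800,560))[:,:,::-1])
E
```

```text
[535.7788363  -26.79574578 216.6222177 ] [ 7.5 -3.2  0.9] [-0.78 -2.73  0.15] 14.050203539393522
[533.23123192 -28.55369123 214.35028843]
```

View pics/side3.png

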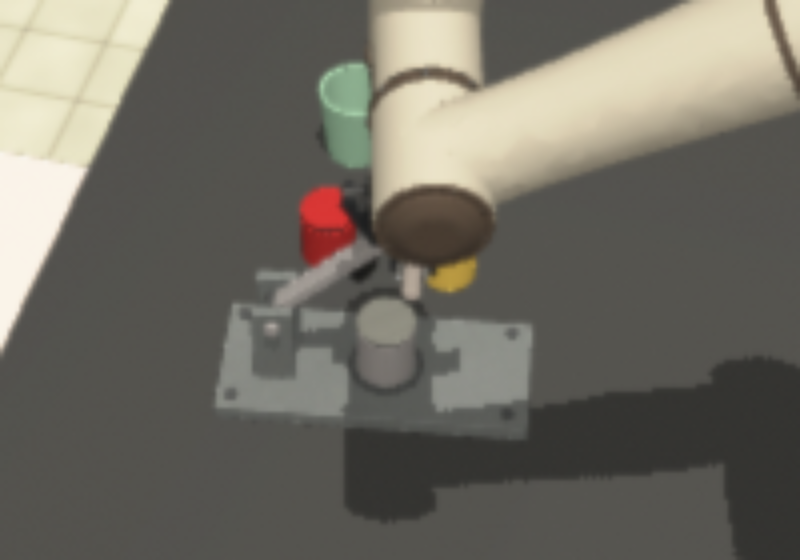

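The lever is about halfway, still gripped and clear of the tin, with forces under 8 N. I continue to the stop.

>>> apply_moves(targets="11 0 10.1 0 1; 22.7 0 19.3 0 1; 35.1 0 27.6 0 1; 48.1 0 34.9 0 1; 61.7 0 41.1 0 1; 75.7 0 46.3 0 1; 90 0 50.4 0 1; 104.7 0 53.3 0 1; 119.5 0 55 0 1; 130 0 55.6 0 1")

```text
clock: 5.63
position: [479.2, -35.4, 85.6]
ee_rot: [0.707, 0.052, -0.704, 0.053]
contact_force: [-0.9, -3.7, 11.1]
gripper_width: 14.2
```

```bash
python3 - <<'E'
from h import *
s,p,M=st(); print(p,s["contact_force"].round(1),s["wrist_torque"].round(2),s["gripper_width"])
a=np.radians(90); print(HINGE+190*(-np.sin(a)*PX+[0,0,np.cos(a)])-[0,0,19])
E
```

```text
[479.21331125 -35.40295482  85.58310918] [-0.9 -3.7 11.1] [-1.08 -0.49  0.11] 14.150099186732106
[478.23660753 -37.06730889  80.        ]
```

>>> apply_moves(targets="2 0 0 0 1; 4.5 0 0 0 1; 6 0 0 0 1; 6 0 0 0 1; 6 0 0 0 1")

```text
clock: 6.05
position: [478.9, -35.5, 80.0]
ee_rot: [0.706, 0.052, -0.704, 0.053]
contact_force: [2.0, -4.3, 3.3]
gripper_width: 13.8
```

```bash
python3 - <<'E'
from h import *
s,p,M=st(); print(p,s["contact_force"].round(1),s["wrist_torque"].round(2),s["gripper_width"])
for n in ("side","wrist"):
  d=get_image(n)
  cv2.imwrite(f"pics/{n}4.png",cv2.resize(d["img"][120:260,230:430],(800,560))[:,:,::-1] if n=="side" else d["img"][:,:,::-1])
E
```

```text
[478.862553   -35.48466239  79.98368206] [ 2.  -4.3  3.3] [-1.33 -0.54  0.1 ] 13.806434758210605
```

View pics/side4.png

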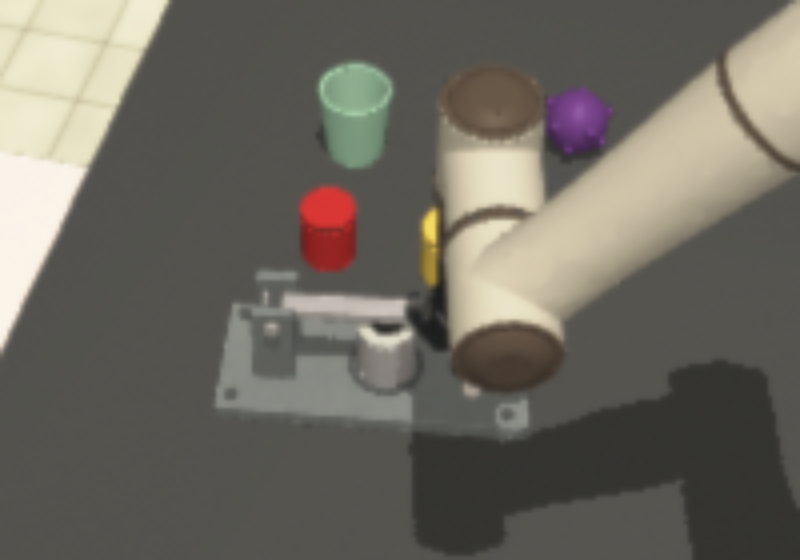

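View pics/wrist4.png

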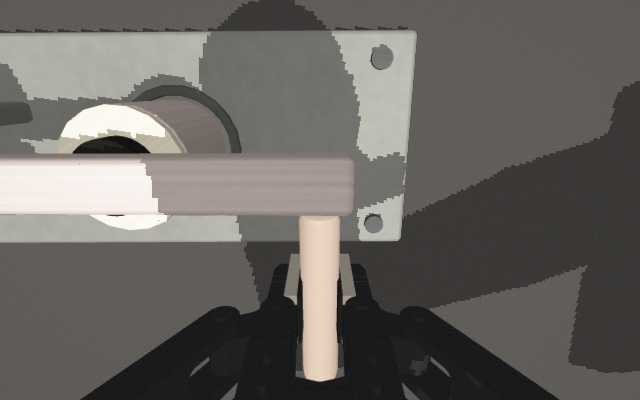

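The lever looks nearly level with its pad on the lid. I press further until the force shows the stop.

>>> apply_moves(targets="2 0 0 0 1; 4 0 0 0 1; 4 0 0 0 1; 4 0 0 0 1")

```text
clock: 6.48
position: [478.9, -35.5, 76.1]
ee_rot: [0.706, 0.052, -0.704, 0.053]
contact_force: [1.7, -5.2, 5.7]
gripper_width: 14.1
```

>>> apply_moves(targets="2 0 0 0 1; 4 0 0 0 1; 4 0 0 0 1; 4 0 0 0 1")

```text
clock: 6.82
position: [478.9, -35.5, 75.3]
ee_rot: [0.706, 0.052, -0.704, 0.054]
contact_force: [-6.8, -2.2, 29.8]
gripper_width: 13.5
```

The force jumped to 30 N with only 0.8 mm of travel, so the lever is at its stop. I hold briefly, then ride it back up.

>>> apply_moves(targets="0 0 0 0 1; 0 0 0 0 1")

```text
clock: 6.98
position: [478.9, -35.5, 75.3]
ee_rot: [0.706, 0.052, -0.704, 0.054]
contact_force: [-7.2, -2.6, 29.3]
gripper_width: 14.3
```

```bash
python3 - <<'E'
from h import *
s,p,M=st(); print(p,s["contact_force"].round(1),s["wrist_torque"].round(2))
d=get_image("wrist"); cv2.imwrite("pics/wrist5.png",d["img"][:,:,::-1])
E
```

```text
[478.92982564 -35.50199808  75.2599557 ] [-7.2 -2.6 29.3] [-0.74  1.98  0.03]
```

View pics/wrist5.png

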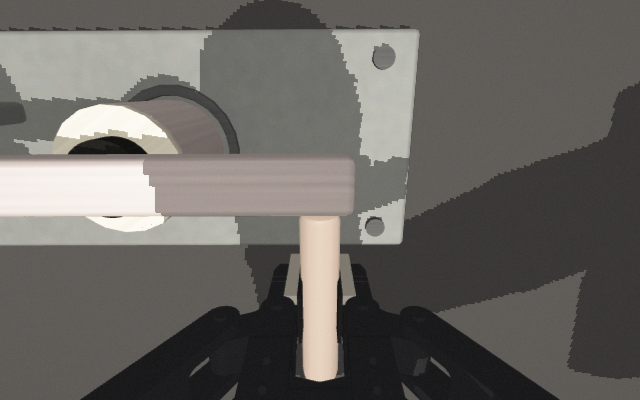

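>>> apply_moves(targets="-18.9 0 -0.6 0 1; -33.7 0 -2.3 0 1; -48.4 0 -5.2 0 1; -62.7 0 -9.3 0 1; -76.7 0 -14.5 0 1; -90.3 0 -20.7 0 1; -103.3 0 -28 0 1; -115.7 0 -36.3 0 1; -127.4 0 -45.5 0 1; -138.4 0 -55.6 0 1")

```text
clock: 7.87
position: [529.6, -27.5, 209.1]
ee_rot: [-0.702, -0.052, 0.708, -0.052]
contact_force: [-7.1, -0.8, 6.8]
gripper_width: 13.7
```

>>> apply_moves(targets="-10.1 0 -11 0 1; -19.3 0 -22.7 0 1; -27.6 0 -35.1 0 1; -34.9 0 -48.1 0 1; -41.1 0 -61.7 0 1; -46.3 0 -75.7 0 1; -50.4 0 -90 0 1; -53.3 0 -104.7 0 1; -55 0 -119.5 0 1; -55.6 0 -132 0 1")

```text
clock: 8.7
position: [662.5, -6.8, 266.6]
ee_rot: [-0.704, -0.052, 0.706, -0.053]
contact_force: [-4.8, 0.2, -0.6]
gripper_width: 13.8
```

>>> apply_moves(targets="0 0 0 0 1; 0 0 0 0 1; 0 0 0 0 1")

```text
clock: 8.95
position: [663.9, -6.6, 266.0]
ee_rot: [0.706, 0.052, -0.704, 0.052]
contact_force: [1.0, 2.0, 4.9]
gripper_width: 13.9
```

```bash
python3 - <<'E'
from h import *
go(GRIP+[0,0,-19],PX)
d=get_image("wrist"); cv2.imwrite("pics/wrist6.png",d["img"][:,:,::-1])
E
```

```text
t 8.95 shift [-4.   1.7 -1.9] spin 179.7 or -0.3 F [1.  2.  4.9] w 13.9 j [ 0.23  0.43  0.17  0.   -1.3  -0.08]
```

View pics/wrist6.png

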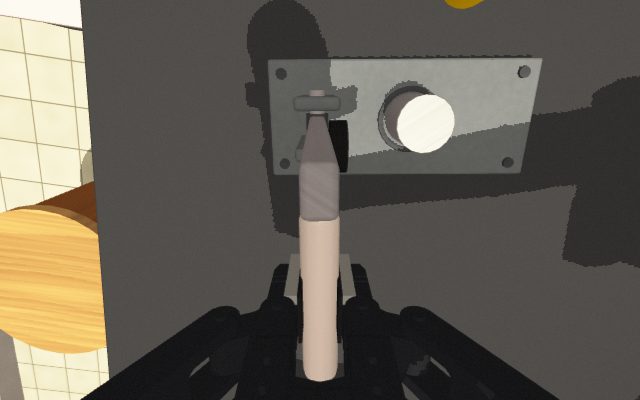

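The lever is back upright, within about 2 mm of its start. I release and rise.

>>> apply_moves(targets="0 0 0 0 -1; 0 0 0 0 -1; 0 0 0 0 -1; 0 0 0 0 -1; 0 0 0 0 -1; -30 0 0 0 -1; -60 0 0 0 -1; -90 0 0 0 -1; -115 0 0 0 -1; -115 0 0 0 -1")

```text
clock: 9.83
position: [664.5, -7.6, 386.6]
ee_rot: [0.709, 0.052, -0.701, 0.052]
contact_force: [0.4, -0.5, 1.2]
gripper_width: 85.5
```

```bash
python3 - <<'E'
from h import *
go(TIN+[0,0,250],PY); go(TIN+[0,0,250],-PY)
for n,(x,y) in dict(top=(310,140),side=(270,140)).items():
    d=get_image(n); c=d["img"][y:y+115,x:x+115]
    cv2.imwrite(f"pics/{n}7.png",cv2.resize(c,(575,575),interpolation=cv2.INTER_CUBIC)[:,:,::-1])
E
```

```text
t 9.83 shift [115.5  51.  104.9] spin 89.7 or -90.3 F [ 0.4 -0.5  1.2] w 85.5 j [ 0.23  0.4   0.41  0.   -1.57 -0.09]
t 9.83 shift [115.5  51.  104.9] spin -90.3 or 89.7 F [ 0.4 -0.5  1.2] w 85.5 j [ 0.23  0.4   0.41  0.   -1.57 -0.09]
```

View pics/side7.png

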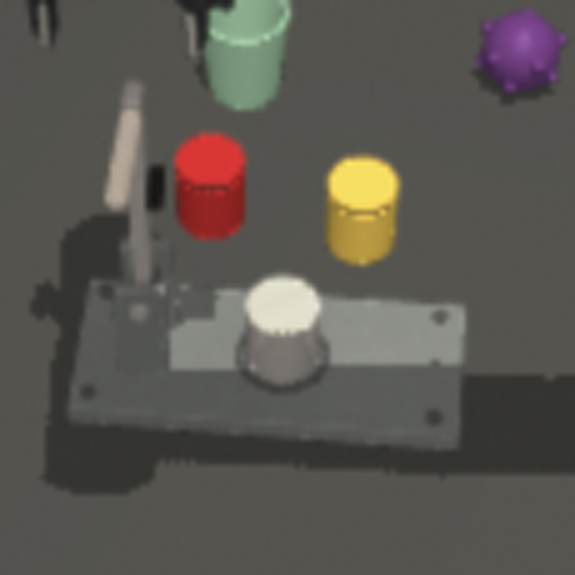

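The lid's top edge is about 1.2 px lower than before (277 against 271 in the 5x crop), which fits 6 mm. The lever is upright. I move over the tin.

>>> apply_moves(targets="0 10 20 7 -1; 0 20 40 14 -1; 0 30 60 21 -1; 0 40 80 28 -1; 0 51 105 35 -1; 0 51 105 42 -1; 20 51 105 49 -1; 40 51 105 56 -1; 60 51 105 63 -1; 80 51 105 70 -1")

```text
clock: 10.77
position: [565.5, -73.0, 297.2]
ee_rot: [-0.605, 0.364, 0.607, 0.363]
contact_force: [1.3, -0.2, -0.2]
gripper_width: 85.2
```

>>> apply_moves(targets="10 0 0 7 -1; 20 0 0 14 -1; 35 0 0 19.7 -1; 35 0 0 19.7 -1; 35 0 0 19.7 -1; 35 0 0 19.7 -1; 35 0 0 19.7 -1")

```text
clock: 11.35
position: [566.9, -73.0, 265.4]
ee_rot: [0.537, -0.46, -0.537, -0.46]
contact_force: [0.3, -0.6, 0.6]
gripper_width: 85.9
```

```bash
python3 - <<'E'
from h import *
go(TIN+[0,0,250],PY)
d=get_image("wrist"); cv2.imwrite("pics/wrist8.png",d["img"][:,:,::-1])
print(proj(d,[TIN+[0,0,62],TIN+[0,0,62]+28*PX,TIN+[0,0,62]-28*PX,TIN+[0,0,62]+28*PY,TIN+[0,0,62]-28*PY]).round(0).tolist())
im=d["img"].astype(int)
m=((im.min(2)>175)).astype(np.uint8); m[:, :200]=0;m[:,440:]=0; n,l,stt,c=cv2.connectedComponentsWithStats(m)
for i in range(1,n):
    if stt[i,4]>300: print(stt[i],c[i].round(1),plane(d,*c[i],82).round(1))
E
```

```text
t 11.35 shift [-4.6 -2.4 -0.9] spin 0.1 or -179.9 F [ 0.3 -0.6  0.6] w 85.9 j [ 0.16  0.27 -0.07  0.   -1.23 -1.57]
[[319.0, 178.0], [319.0, 204.0], [319.0, 151.0], [347.0, 179.0], [292.0, 178.0]]
[ 261   39   55  122 5005] [286.   97.3] [ 496.2 -116.9   82. ]
[295 153  50  40 728] [319.5 166.2] [556.8 -75.5  82. ]
[ 271  222   98   52 1832] [330.  238.1] [634.  -51.8  82. ]
```

View pics/wrist8.png

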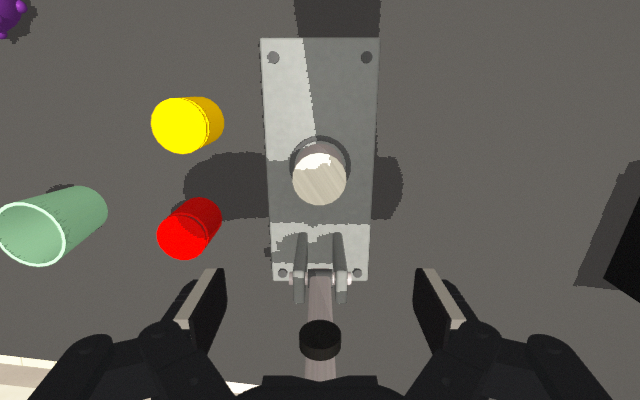

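The view confirms it: grey lid at (319,178) as predicted, the jaws straddle it, and the lever sits clear behind the gripper. I descend.

>>> apply_moves(targets="30 -2.4 -0.9 0 -1; 60 -2.4 -0.9 0 -1; 90 -2.4 -0.9 0 -1; 115 -2.4 -0.9 0 -1; 135 -2.4 -0.9 0 -1; 150 -2.4 -0.9 0 -1; 150 -2.4 -0.9 0 -1; 150 -2.4 -0.9 0 -1; 150 -2.4 -0.9 0 -1")

```text
clock: 12.15
position: [570.3, -73.4, 116.2]
ee_rot: [0.538, -0.459, -0.536, -0.461]
contact_force: [0.3, -0.4, -0.6]
gripper_width: 85.1
```

```bash
python3 - <<'E'
from h import *
go(TIN+[0,0,16],PY)
d=get_image("wrist"); cv2.imwrite("pics/wrist9.png",d["img"][:,:,::-1])
T=TIN+[0,0,62]
print(proj(d,[T,T+28*PX,T-28*PX,T+28*PY,T-28*PY]).round(0).tolist())
E
```

```text
t 12.15 shift [80.2  1.   0.1] spin 0.0 or -180.0 F [ 0.3 -0.4 -0.6] w 85.1 j [ 0.15  0.41 -0.27  0.   -0.89 -1.57]
[[321.0, 239.0], [321.0, 280.0], [321.0, 194.0], [368.0, 239.0], [274.0, 239.0]]
```

View pics/wrist9.png

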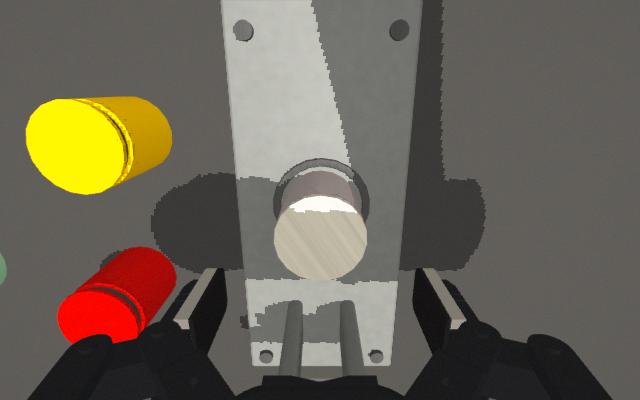

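The lid's outline matches the prediction: columns 275–367, bottom row 280. The decoys are about 150 mm away. I go down the last 80 mm and close.

>>> apply_moves(targets="20 1 0 0 -1; 40 1 0 0 -1; 60 1 0 0 -1; 72 1 0 0 -1; 80 1 0 0 -1; 80 1 0 0 -1; 80 1 0 0 -1; 80 1 0 0 -1")

```text
clock: 12.87
position: [569.3, -73.5, 36.1]
ee_rot: [0.538, -0.46, -0.536, -0.461]
contact_force: [0.2, -0.0, 0.3]
gripper_width: 85.6
```

>>> apply_moves(targets="0 0 0 0 -0.5; 0 0 0 0 -0.2; 0 0 0 0 0; 0 0 0 0 1; 0 0 0 0 1; 0 0 0 0 1; 0 0 0 0 1; 0 0 0 0 1; 0 0 0 0 1")

```text
clock: 13.62
position: [568.9, -73.5, 35.8]
ee_rot: [0.537, -0.46, -0.536, -0.461]
contact_force: [-2.0, 1.3, 6.1]
gripper_width: 54.5
```

```bash
python3 - <<'E'
from h import *
go(TIN+[0,0,16],PY)
d=get_image("wrist"); cv2.imwrite("pics/wrist10.png",d["img"][:,:,::-1])
E
```

```text
t 13.62 shift [-0.2 -0.6 -0.1] spin -0.0 or 180.0 F [-2.   1.3  6.1] w 54.5 j [ 0.15  0.51 -0.35  0.   -0.71 -1.57]
```

View pics/wrist10.png

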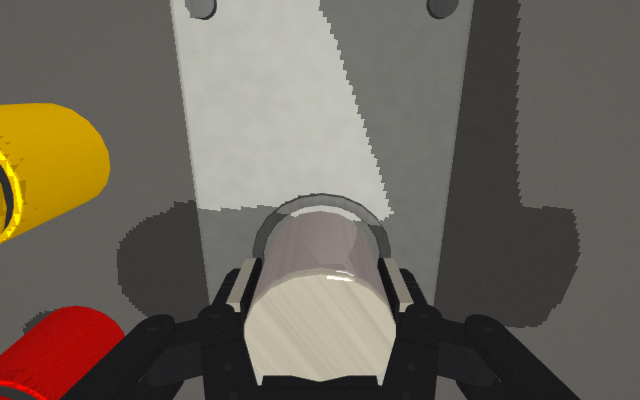

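Gripped: the reading of 54.5 mm carries the same −1.5 mm offset as on the handle, so it fits 56 mm. I lift straight up, gently.

>>> apply_moves(targets="-3 0 0 0 1; -10 0 0 0 1; -20 0 0 0 1; -32 0 0 0 1; -45 0 0 0 1; -60 0 0 0 1; -75 0 0 0 1; -90 0 0 0 1; -105 0 0 0 1; -116 0 0 0 1")

```text
clock: 14.5
position: [568.4, -73.7, 152.7]
ee_rot: [0.537, -0.46, -0.536, -0.461]
contact_force: [-0.1, 1.0, -2.5]
gripper_width: 54.9
```

>>> apply_moves(targets="-8 0 0 0 1; -14 0 0 0 1; -18 0 0 0 1; -20 0 0 0 1; -20 0 0 0 1; -20 0 0 0 1; -20 0 0 0 1; -20 0 0 0 1; -20 0 0 0 1; -20 0 0 0 1")

```text
clock: 15.33
position: [568.0, -73.6, 170.4]
ee_rot: [-0.537, 0.46, 0.537, 0.46]
contact_force: [-0.2, 0.1, -2.0]
gripper_width: 54.7
```

```bash
python3 - <<'E'
from h import *
go(TIN+[0,0,156],PY)
s,p,M=st(); print(p,M[:,0],s["joint_vel"].round(4))
for n in("side","top","wrist"):
  d=get_image(n); c=d["img"]
  if n=="side": c=cv2.resize(c[110:250,230:430],(800,560),interpolation=cv2.INTER_CUBIC)
  cv2.imwrite(f"pics/{n}11.png",c[:,:,::-1])
E
```

```text
t 15.33 shift [-5.6 -1.4 -0.1] spin -0.0 or 180.0 F [-0.2  0.1 -2. ] w 54.7 j [ 0.15  0.35 -0.21 -0.   -1.01 -1.57]
[568.04757918 -73.60911899 170.39807831] [-5.97010515e-04 -5.60364568e-05 -9.99999820e-01] [-0.     -0.0039  0.0014  0.0007 -0.0007  0.0003]
```

View pics/side11.png

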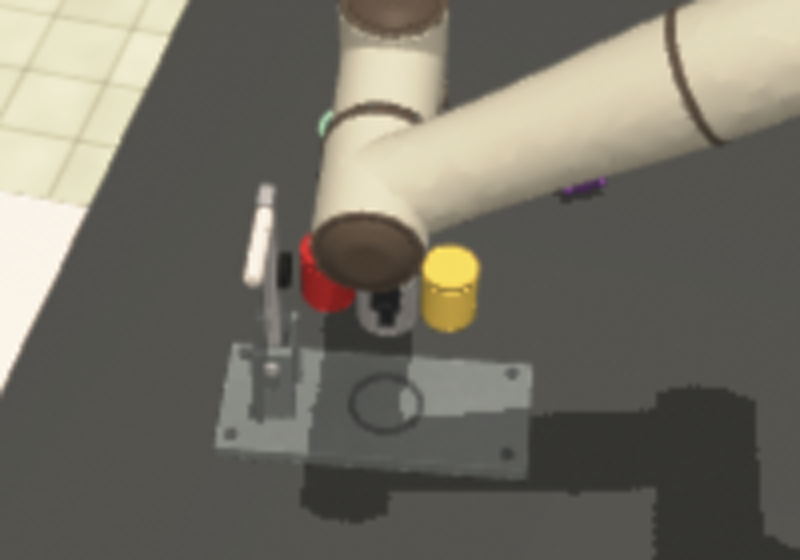

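View pics/wrist11.png

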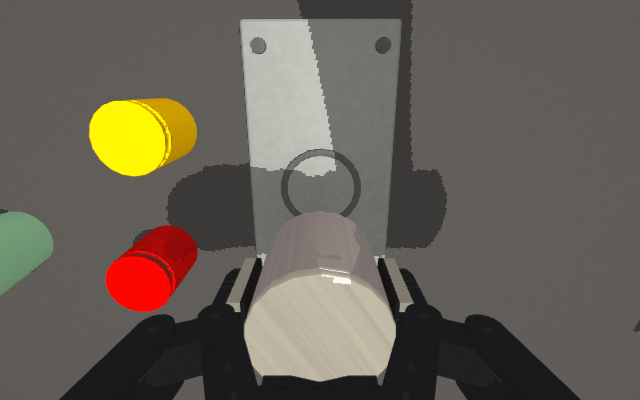

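The tin hangs level in the fingers: the lid is at the same wrist pixels as before the lift. The ring at (320,187) is empty, the lever is upright, and the force of −2 N fits its weight. The arm is still, so I hand in.

```bash
python3 -c "
from bench import job
print(job.job_done())"
```

```text
the job is handed in; nothing more can be done
None
```

I pressed the lid home and let the lever back up. I then lifted the tin straight out, and the arm is holding it still over the press. I handed the job in at about 15.5 s, and no verdict was reported.

**Pressing the lid:** I gripped the handle and swung it along its arc. At the bottom the force jumped from 6 to 30 N with only 0.8 mm of travel, which I took as the stop. Afterwards the lid sat about 1.2 px lower in the side view, which fits the 6 mm. I did not measure the lid's depth more exactly than that.

**Lever return:** I guided the handle back up to about 2 mm from where I had gripped it and let go. In the last side picture the lever is upright.

**Lifting the tin:** The tool rose about 135 mm straight up and stayed vertical within 0.001 rad. In the wrist view the tin had not shifted in the fingers.

**Last checks:**
- The tin's underside should be about 154 mm above the counter, worked out from the tool height.
- The rim is empty, the joints are nearly still, and the wrist force of about −2 N fits the tin's weight.
- I did not touch the cup, ball or cube on purpose, and no force reading suggested a knock. The arm partly hid the cup and ball in the last side picture, so I did not measure where they ended up.

**Small disagreements:**
- The two cameras differed by 3–4 mm before the wrist view settled it.
- The opening read about 1.5 mm under the true size on both the handle and the tin.
- The handle seems to have slipped 4–5 mm in the pads at the stop, with no visible effect.

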